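Fit the bench lamp module in its bayonet socket at the marked rail position

TASK

Set up the calibration lamp on the bench rail: slide the carriage along its rail until its yellow pointer stands at the middle of the red index clip (not the black one), and fit the lamp module in the carriage's bayonet socket - lugs through the gaps, push down against the spring, turn clockwise to the stop and let go, so that it springs up into its lock. Leave it locked and upright with the pointer still at the red clip, and do not shift or knock over the red-capped bottle, the beaker or the wash bottle.

Things in the scene. Friction and masses are not known exactly. Their poses are not given: they have to be found in the camera images.
- rail_mid (a point): Top centre of the rail at mid-travel, 12 mm above the worktop; y = slide direction, z up. Aluminium plate 340 mm long (y), reaching 77 mm to the -x and 55 mm to the +x side, fixed at a varying place and yaw.
- socket (a point): Centre of the socket floor (top of the grey carriage plate, 106 x 130 mm) on the socket's vertical axis, 25 mm above the worktop; y = slide direction, z up. To turn, the lamp's underside must be pressed to less than 8 mm above this point (hold it at 3 to 6). Let go at the locked angle, it springs up to 14 mm, its lugs in notches that keep it from turning back.
- socket_rim (a point): Centre of the socket's mouth, 32 mm above the floor. Aluminium ring, outer radius 48, mouth radius 31.5 mm, two entry gaps (black dots) on its +y and -y sides, 20 mm wide, out to radius 41. Lugs below the lip turn clockwise seen from above: 80 deg from the gaps is the lock (red dots), a hard stop about 4 deg past it; they cannot turn the other way.
- contact_top (a point): Top centre of the sprung brass contact plate, radius 24 mm, in the socket: free it stands 22 mm above the floor, pressed right down 2 mm. It pushes up with 2.6 N at the top and 375 N/m more below.
- carriage (a joint): Carriage position along the rail, m, positive to the socket's +y; travel -0.1 to 0.1; starts near 0. About 5 N moves it and it stays where left. Upright end plates on its +y and -y ends to push on: 6 mm thick, 70 mm wide in x, centred on the slide line, outer faces 65 mm from the socket axis, from the socket floor to 29 mm above it.
- pointer (a point): Tip of the yellow pointer, 4 mm wide, on the -x side of the carriage, 62 mm from the socket axis, 18 mm above the worktop.
- red_clip_mid (a point): Top centre, 20 mm above the worktop, of the red index clip (14 x 10 x 8 mm, 10 mm along the slide) fixed on the -x edge of the rail, with a thin white centre line. Its y axis is the slide direction. It is near either end of the carriage's travel, 55 to 85 mm from mid-travel.
- black_clip_mid (a point): The same point of the black index clip near the other end: not the one to use.
- lamp_grip (a point): Point in the lamp's grip wing, on its axis, 102 mm above its underside; z up, x along wing and lugs. Dark cylinder, radius 29, 76 mm high, white band; blue wing on top 62 mm long (x), 14 thick (y), 76 to 118 mm up; two like steel lugs on +x and -x, 14 mm wide, out to radius 38, 4 to 12 mm up. About 0.25 kg, stands loose; a half turn makes no difference.
- gel_imager: Fixed bench imager behind the work, an obstacle; origin on the worktop at its centre. Base 405 (x) x 350 (y) mm, 109 mm high at its front, its front 200 mm to -x of the origin; white tower 455 mm high from 155 mm to -x to 76 mm to +x, and from 20 mm to -y to 148 mm to +y.
- bottle_red_mid (a point): Centre of a small screw bottle with a red cap, 48 mm diameter, 97 mm tall, loose.
- beaker_mid (a point): Centre of a glass beaker, 57 mm across, 70 mm tall, loose.
- wash_mid (a point): Point on the axis of a wash bottle with a spout, 64 mm diameter, 206 mm tall, 100 mm above its underside, loose.

How it is judged:
By the outcome, as a careful person would: the job done as asked, in the order asked, and still so for the second after the job is handed in, with the robot touching nothing.
It also fails if it takes over 64 s, if anything falls off the work surface, if the arm or the gripper's body presses on something with over 40 N, if the wrist force passes 120 N, or if a joint passes its speed limit or range.

ROBOT

A 6-joint arm with a two-finger parallel gripper is mounted at the origin on a cart in front of the work surface, level with it; the furniture and walls round the work are solid. World frame = base frame: x ahead of the robot, y to its left, z up, the work surface at z = 0. Lengths are in m, angles in rad, forces in N, time in s.
With the tool pointing down it reaches from about 0.35 to 0.975 m from the base axis. Payload 7.1 kg.
Tool frame: the origin (TCP) lies midway between the tips of the shut fingers; the grasp point (between the pads) lies 19 mm behind it; z points along the fingers, x is the direction in which the jaws open and shut, and the axes are right-handed (so a half turn about z gives the same grasp; the last joint's range is limited). The gripper opens to 88 mm and grips with 3 to 60 N. Pads are 20 mm wide; open, the fingers measure 115 mm over their backs; the gripper's body (75 mm by 178 mm) begins 61 mm behind the grasp point.
Start: joints at [1.282, 0.423, 1.63, -0, 1.089, -0.019], TCP at [0.167, 0.602, 0.223] pointing down, gripper open.
Joint ranges: [-3, 3], [-0.9, 2.11], [0.09, 2.58], [-1.31, 4.45], [0.11, 2.69], [-2.54, 2.54]. Speed limits (rad/s): [2.39, 2.39, 3.01, 3.14, 3.14, 3.14].

INTERFACE

Orientations are given as a unit quaternion [w, x, y, z].
In Python, from station import move_pose, movel, movej, command_gripper, wait, inverse_kinematics, read_camera, camera_info, MotionError, job_done, get_time, get_joint_pos, get_qvel, get_effort, get_tcp_pos, get_ee_rot, get_ft_force, get_ft_torque, get_grip_width gives the robot as it stands. Calls block until the motion is done:
- move_pose(position, orientation): joint-space move of the TCP to a pose.
- movel(position, frame=None, v=0.15, until_force=None): straight line of the TCP; frame=None keeps the orientation; v is the mean speed in m/s. With until_force (N) it stops when the force on the tool has changed by that much, and returns True; else False.
- movej(angles): joint-space move.
- command_gripper(opening): opening from 0.0 (shut) to 1.0 (fully open); the grip force is fixed at half the most; returns when the fingers have stopped.
- wait(seconds).
- inverse_kinematics(position, orientation): joint angles nearest the present ones, or None.
- read_camera(name): name is "side" or "top"; returns the picture (480x640x3 uint8, red, green, blue); there is no depth.
- camera_info(name): a dict with "intrinsics" (3x3 intrinsics, pixels), "dist" ([k1, k2, p1, p2, k3] as OpenCV has them; the pictures are not rectified), "T" (4x4, takes a point from camera to world coordinates). Camera axes: x right, y up, looking along -z (the intrinsics and any distortion apply to the point x, -y, -z); pixel columns grow to the right and rows downward; lengths in m; the calibration is good to about 2 mm. A picture is of the moment at which its call begins. camera_info takes no time and is no camera call.
A pose or a line that the arm cannot do raises MotionError and nothing moves.
- job_done(): hands the job in, once; it reports no verdict.
Readings, each from a call of its own:
- get_time(): time.
- get_joint_pos(): joint angles.
- get_qvel(): joint speeds.
- get_effort(): joint torques, N m.
- get_tcp_pos(): TCP position.
- get_ee_rot(): TCP orientation.
- get_ft_force(): force on the tool from outside, world axes, zero at the start.
- get_ft_torque(): the same for the moment, N m.
- get_grip_width(): opening from 0.0 (shut) to 1.0 (fully open).
Only numpy, scipy, OpenCV 4.12 (cv2) and the standard library are available. Lean on these libraries where they do the work, as an engineer would, in place of code of your own. Each camera call takes 0.05 s, during which the arm holds its last target.

## Working session

There is one attempt and no reset: what is moved stays moved. The work goes in short steps, each a Python script; the robot and the scene stay as the last script left them, time stands still between calls to the robot, and variables do not carry over. Pictures are saved under pics/ and viewed, and the job is handed in when it is done.

```bash
ls; mkdir -p pics; python3 - <<'E'
from station import *
import cv2,numpy as np
np.set_printoptions(precision=4,suppress=True)
for n in("side","top"):
    im=read_camera(n); cv2.imwrite(f"pics/{n}0.png",im[:,:,::-1]); i=camera_info(n); print(n,i)
print(get_time(),get_tcp_pos(),get_ee_rot(),get_ft_force())
E
```

```text
pics
side {'intrinsics': array([[559.7728,   0.    , 318.111 ],
       [  0.    , 559.7728, 239.2744],
       [  0.    ,   0.    ,   1.    ]]), 'dist': array([-0.1465,  0.    ,  0.    ,  0.    ,  0.    ]), 'T': array([[ 0.9002,  0.1537, -0.4075,  0.023 ],
       [-0.4353,  0.344 , -0.832 , -1.0369],
       [ 0.0123,  0.9263,  0.3766,  0.5936],
       [ 0.    ,  0.    ,  0.    ,  1.    ]])}
top {'intrinsics': array([[558.4142,   0.    , 325.2845],
       [  0.    , 558.4142, 236.5875],
       [  0.    ,   0.    ,   1.    ]]), 'dist': array([0.0373, 0.    , 0.    , 0.    , 0.    ]), 'T': array([[-0.0196,  0.9842, -0.1762,  0.3647],
       [-0.9998, -0.0184,  0.0084,  0.0473],
       [ 0.005 ,  0.1763,  0.9843,  1.2498],
       [ 0.    ,  0.    ,  0.    ,  1.    ]])}
0.1 [0.1664 0.602  0.222 ] [ 0.0004  0.7958  0.6056 -0.0005] [-1.1788  0.5848 -0.2144]
```

View pics/top0.png

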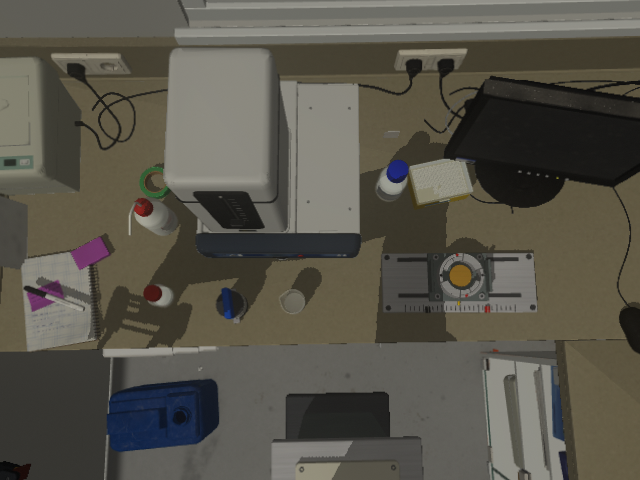

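View pics/side0.png

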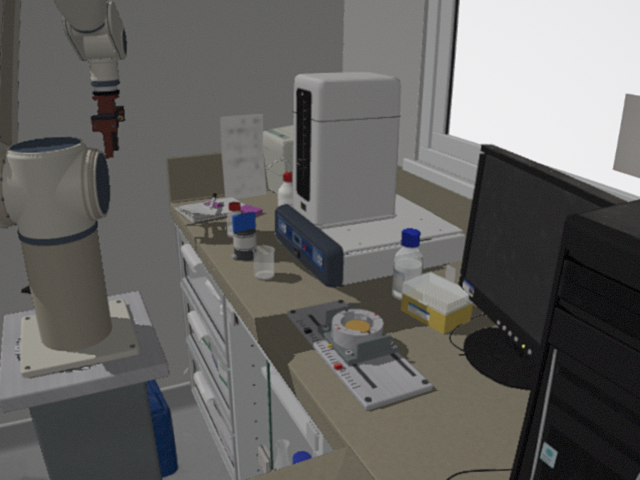

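The top view shows the rail around (458,281), with the socket at (460,275), the pointer tip near (459,302), the red clip at (487,309) and the black clip at (428,310). The lamp is at (230,303), the beaker at (292,301), the red-capped bottle at (158,295) and the wash bottle at (150,215). I'll zoom in for pixel-accurate positions.

```bash
python3 - <<'E'
import cv2
t=cv2.imread("pics/top0.png")
cv2.imwrite("pics/t_rail.png",cv2.resize(t[240:325,372:545],None,fx=4.6,fy=4.6,interpolation=cv2.INTER_CUBIC))
cv2.imwrite("pics/t_lamp.png",cv2.resize(t[265:340,130:320],None,fx=4,fy=4,interpolation=cv2.INTER_CUBIC))
s=cv2.imread("pics/side0.png")
cv2.imwrite("pics/s_all.png",cv2.resize(s[190:410,210:450],None,fx=2.7,fy=2.7,interpolation=cv2.INTER_CUBIC))
E
```

```text
(no output)
```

View pics/t_rail.png

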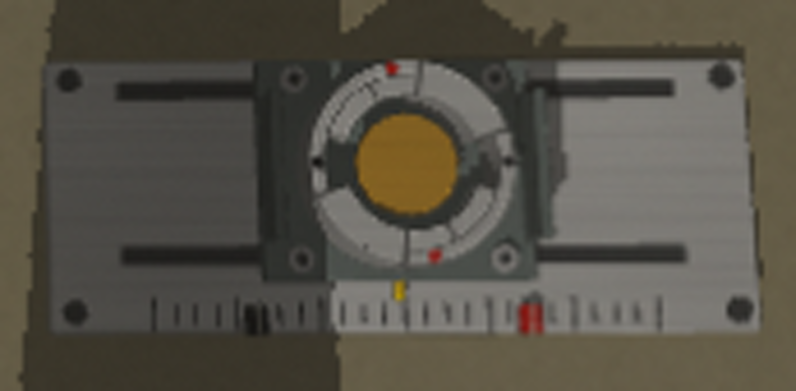

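View pics/t_lamp.png

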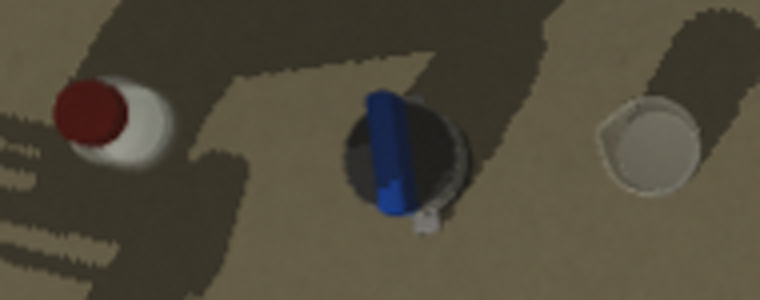

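View pics/s_all.png

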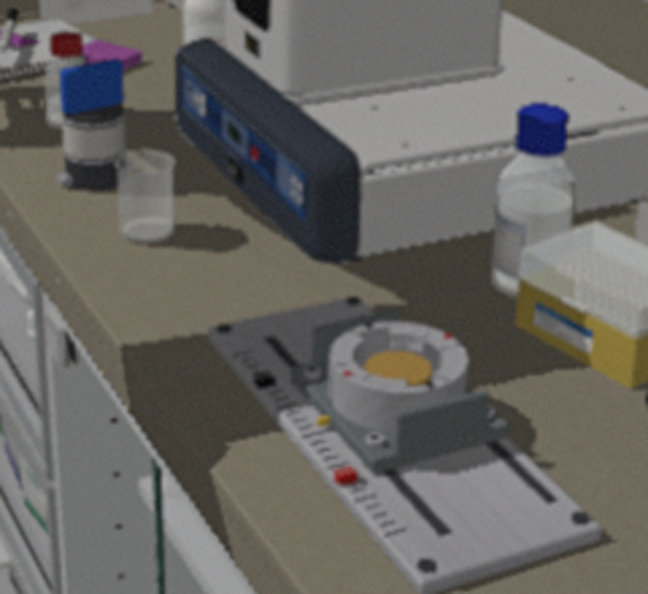

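The red clip is on the -y side of the rail (right in the top view). Next I'll get fine zooms of the pointer, clips, socket and lamp, for subpixel picks.

```bash
cat > zoom.py <<'E'
import cv2
def zoom(src,dst,x0,y0,x1,y1,f):
    t=cv2.imread(src)[y0:y1,x0:x1]
    z=cv2.resize(t,None,fx=f,fy=f,interpolation=cv2.INTER_CUBIC)
    z=cv2.convertScaleAbs(z,alpha=1.5)
    for x in range(x0,x1,5):
        X=int((x-x0+.5)*f); cv2.line(z,(X,0),(X,6 if x%10 else 14),(0,255,255),1)
        if x%10==0: cv2.putText(z,str(x),(X-10,25),0,.4,(0,255,255),1)
    for y in range(y0,y1,5):
        Y=int((y-y0+.5)*f); cv2.line(z,(0,Y),(6 if y%10 else 14,Y),(0,255,255),1)
        if y%10==0: cv2.putText(z,str(y),(16,Y+4),0,.4,(0,255,255),1)
    cv2.imwrite(dst,z)
E
python3 - <<'E'
from zoom import zoom
zoom("pics/top0.png","pics/z1.png",420,245,500,320,8)
zoom("pics/top0.png","pics/z2.png",205,280,255,330,11)
zoom("pics/side0.png","pics/z3.png",284,296,384,376,8)
zoom("pics/side0.png","pics/z4.png",215,200,285,290,6)
E
```

```text
(no output)
```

View pics/z1.png

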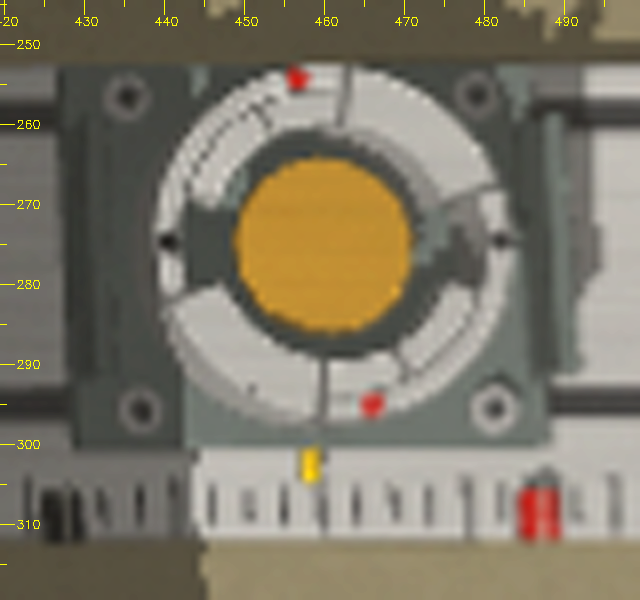

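View pics/z2.png

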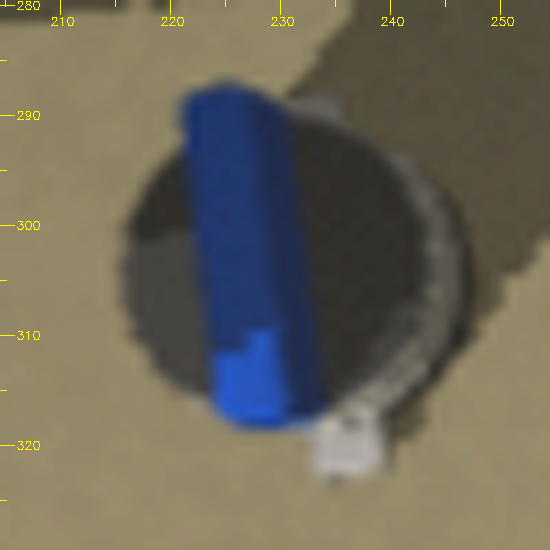

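View pics/z3.png

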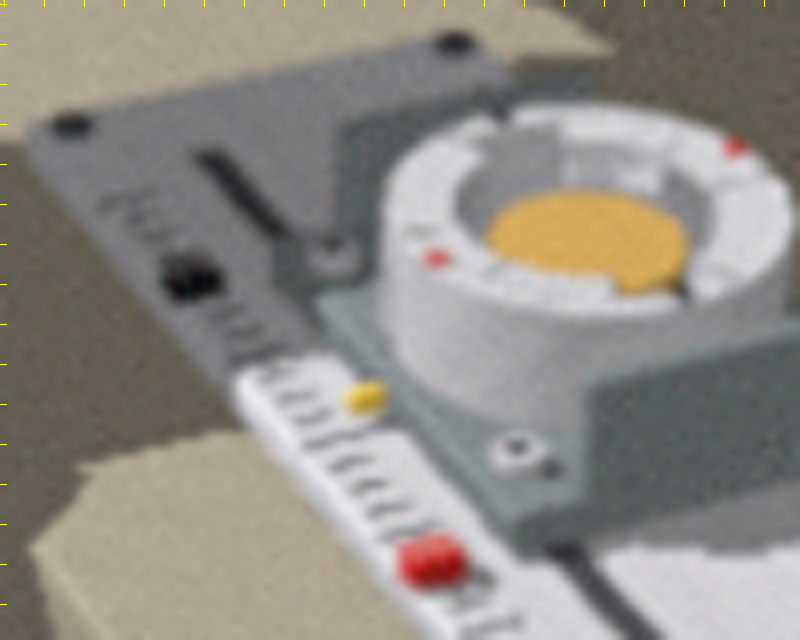

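View pics/z4.png

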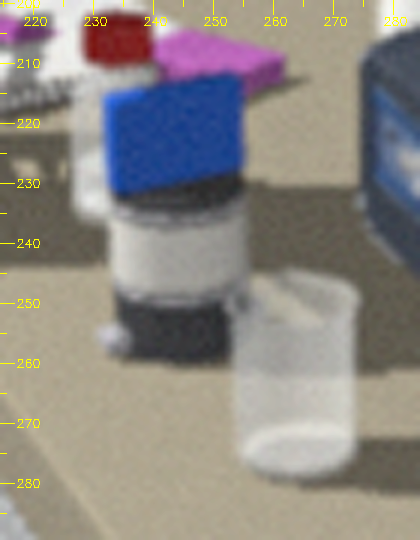

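```bash
cat > geo.py <<'E'
import numpy as np,cv2
from station import camera_info
from scipy.optimize import least_squares
F=np.diag([1.,-1,-1])
def proj(cam,P):
    i=camera_info(cam);T=i["T"];P=np.atleast_2d(np.asarray(P,float))
    pc=(P-T[:3,3])@T[:3,:3]@F
    return cv2.projectPoints(pc.reshape(-1,1,3),np.zeros(3),np.zeros(3),i["intrinsics"],i["dist"])[0].reshape(-1,2)
def ray(cam,uv,z):
    i=camera_info(cam);T=i["T"]
    n=cv2.undistortPoints(np.array(uv,float).reshape(-1,1,2),i["intrinsics"],i["dist"]).reshape(-1,2)
    d=np.c_[n,np.ones(len(n))]@F@T[:3,:3].T
    z=np.broadcast_to(z,len(n)); s=(z-T[2,3])/d[:,2]
    return T[:3,3]+s[:,None]*d
def rz(a): return np.array([[np.cos(a),-np.sin(a),0],[np.sin(a),np.cos(a),0],[0,0,1]])
E
cat > fit.py <<'E'
from geo import *
np.set_printoptions(precision=4,suppress=True)
top=lambda l:np.array(l,float)
a=np.radians(80)
u=lambda p,f,o: (np.array(p)+.5)/f-.5+np.array(o)
# (cam, uv, local-in-rail-frame, carriage?)  rail z0=.012 local origin at worktop
obs=[("top",(440.4,274.7),(0,.0445,.057),1),("top",(482,274.7),(0,-.0445,.057),1),("top",(456.7,254.3),None,1),("top",(460.2,275),(0,0,.047),1)]
obs=[o for o in obs if o[2]]
for uv,l in [((45,63),(.055,.17)),((741,60),(.055,-.17)),((760,330),(-.077,-.17)),((52,332),(-.077,.17))]:
    obs.append(("top",u(uv,4.6,(372,240)),(*l,.012),0))
for uv,l in [((600,535),(.055,-.17)),((420,588),(-.077,-.17)),((212,330),(-.077,.17))]:
    obs.append(("side",u(uv,2.7,(210,190)),(*l,.012),0))
obs.append(("side",u((590,238),8,(284,296)),(0,0,.047),1))
def res(p,full=False):
    r=[]
    for cam,uv,l,c in obs:
        L=np.array(l,float); L[1]+=p[3]*c
        P=rz(p[2])@L+[p[0],p[1],0]
        r.append(proj(cam,P)[0]-uv)
    r=np.array(r); return r if full else r.ravel()
s=least_squares(res,[.45,-.25,0,0]);p=s.x
print("rail x y yawdeg carr",p[:2],np.degrees(p[2]),p[3]);print(res(p,True))
R=rz(p[2]);loc=lambda P:(P-[p[0],p[1],0])@R
print("brass top/side",ray("top",[(460.2,275)],.047),ray("side",[u((590,238),8,(284,296))],.047))
print("loc pointer top",loc(ray("top",[(458.3,304.5)],.018)),"side",loc(ray("side",[u((352,398),8,(284,296))],.018)))
print("loc redclip top",loc(ray("top",[(487,308.6)],.02)),"side",loc(ray("side",[u((438,548),8,(284,296))],.02)))
print("black",loc(ray("top",[(427.5,309)],.02)),"side",loc(ray("side",[u((196,268),8,(284,296))],.02)))
print("red dots loc",loc(ray("top",[(456.7,254.3),(466,295)],.057)))
w=ray("top",[(225,287.2),(228,318)],.118);print("wing top",w,np.linalg.norm(w[0]-w[1]),w.mean(0),np.degrees(np.arctan2(*(w[0]-w[1])[[1,0]])))
g=ray("top",[(233.5,288.3),(236.3,322.5)],[.012,.012]);print("lugs",g,np.linalg.norm(g[0]-g[1]),g.mean(0),np.degrees(np.arctan2(*(g[0]-g[1])[[1,0]])))
w=ray("side",[(232.3,216),(254.3,212.2)],.118);print("side wing",w,np.linalg.norm(w[0]-w[1]),w.mean(0))
print("beaker",ray("top",[(292.5,300.5)],.07),ray("side",[(264,249)],.07),"red",ray("top",[(152.5,293)],.097),"wash",ray("top",[(144,207)],.2),"imager front",ray("top",[(197,240),(360,244)],.109),"tower",ray("top",[(168,60),(272,55),(200,232)],[.455,.455,.109]))
E
python3 fit.py
```

```text
rail x y yawdeg carr [ 0.4903 -0.2575] -1.195243931123294 0.0053218721507768945
[[-0.111  -0.3096]
 [-0.0167 -0.183 ]
 [-0.2149 -0.0411]
 [ 0.148  -1.307 ]
 [ 1.2839 -0.2746]
 [ 1.2024  0.6728]
 [-0.3473 -0.3683]
 [ 0.8065 -1.7718]
 [-0.3875 -0.4635]
 [-1.8502 -0.6052]
 [-0.7363  1.3708]]
brass top/side [[ 0.4903 -0.2526  0.047 ]] [[ 0.4941 -0.2484  0.047 ]]
loc pointer top [[-0.0617  0.0046  0.018 ]] side [[-0.0578  0.0098  0.018 ]]
loc redclip top [[-0.0705 -0.0569  0.02  ]] side [[-0.0678 -0.0554  0.02  ]]
black [[-0.0718  0.0727  0.02  ]] side [[-0.0691  0.0746  0.02  ]]
red dots loc [[ 0.0436  0.013   0.057 ]
 [-0.0438 -0.0031  0.057 ]]
wing top [[0.4672 0.2423 0.118 ]
 [0.4054 0.2355 0.118 ]] 0.0620936866840906 [0.4363 0.2389 0.118 ] 6.305030562918546
lugs [[0.4739 0.2418 0.012 ]
 [0.3991 0.2349 0.012 ]] 0.0751178548777778 [0.4365 0.2384 0.012 ] 5.279275596173123
side wing [[0.4085 0.2414 0.118 ]
 [0.4686 0.2459 0.118 ]] 0.06036265534454851 [0.4386 0.2437 0.118 ]
beaker [[0.4407 0.1088 0.07  ]] [[0.4453 0.1172 0.07  ]] red [[0.4603 0.3937 0.097 ]] wash [[0.6167 0.3847 0.2   ]] imager front [[ 0.5667  0.3028  0.109 ]
 [ 0.552  -0.034   0.109 ]] tower [[0.784  0.2742 0.455 ]
 [0.7902 0.1164 0.455 ]
 [0.5834 0.2969 0.109 ]]
```

Both cameras agree to about 4 mm, and the rail (yaw about -1.2°), clip, lamp wing and lug dimensions match the given sizes. The pointer needs to move about -62 mm along the rail. I'll start by pushing the carriage on its +y end plate.

```bash
cat > h.py <<'E'
from station import *
from geo import *
np.set_printoptions(precision=4,suppress=True)
def q(deg):
    a=np.radians(deg)/2; return [0,np.cos(a),np.sin(a),0]
YAW=np.radians(-1.2); ys=np.array([-np.sin(YAW),np.cos(YAW),0])
def snap(tag):
    for n in("side","top"): cv2.imwrite(f"pics/{n}{tag}.png",read_camera(n)[:,:,::-1])
E
python3 - <<'E'
from h import *
command_gripper(0.0)
move_pose([.36,.36,.30],q(30))
move_pose([.46,-.05,.28],q(-1.2))
S=np.array([.492,-.2505,0]); F=S+.065*ys
p=F+.040*ys; p[2]=.12
move_pose(p,q(-1.2)); 
p[2]=.036; movel(p,v=.1)
print(get_time(),get_tcp_pos(),get_ft_force())
e=p-.045*ys
hit=movel(e,v=.04,until_force=2.5)
print(hit,get_time(),get_tcp_pos(),get_ft_force())
snap("1")
E
python3 -c "
from zoom import zoom
zoom('pics/top1.png','pics/z5.png',405,240,505,320,7)
zoom('pics/side1.png','pics/z6.png',284,256,384,346,7)"
```

```text
5.9917 [ 0.4947 -0.1456  0.0365] [0.4025 0.2322 0.216 ]
True 6.775 [ 0.4933 -0.1778  0.0357] [-0.2929  0.917   0.2975]
```

View pics/z5.png

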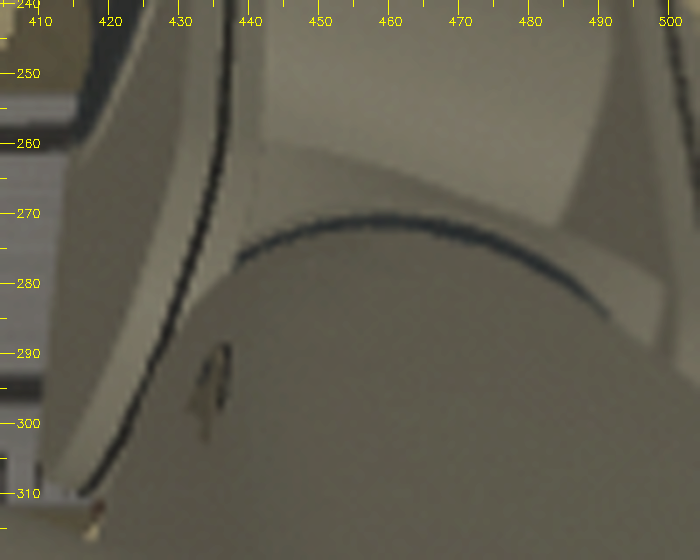

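View pics/z6.png

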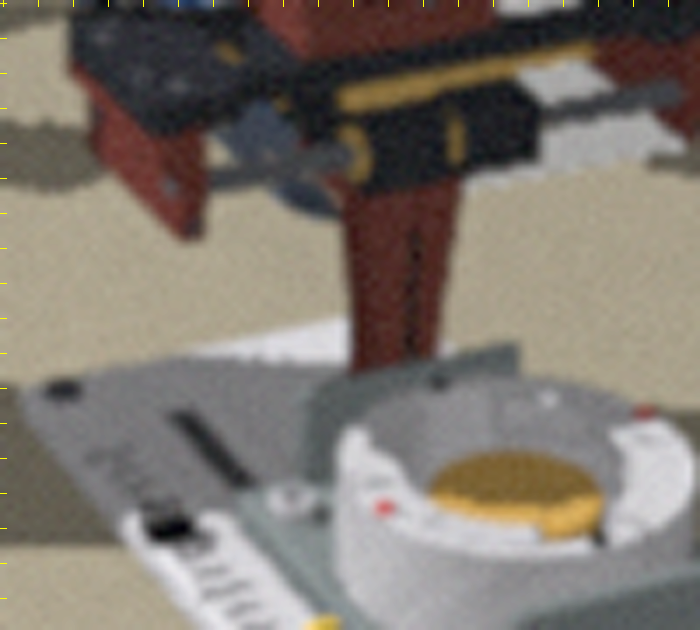

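The fingers reach the plate at TCP y = -0.1778. Subtracting a 10 mm half pad puts the socket at y ≈ -0.2528, in line with the top camera. Next I push 58 mm, then raise the arm and look.

```bash
python3 - <<'E'
from h import *
p=np.array([.4933,-.1778,.036])
movel(p-.058*ys,v=.05)
t=get_tcp_pos();print(get_time(),t,get_ft_force())
movel(t+.012*ys,v=.06); 
u=np.array(t)+.012*ys; u[2]=.13; movel(u,v=.2)
move_pose([.40,-.02,.28],q(-1.2))
snap("2"); print(get_time())
E
python3 -c "
from zoom import zoom
zoom('pics/top2.png','pics/z7.png',435,245,535,320,8)
zoom('pics/side2.png','pics/z8.png',300,300,400,375,8)"
```

```text
8.2 [ 0.4919 -0.2353  0.0357] [ 2.2208  2.8991 -2.7846]
10.3333
```

View pics/z7.png

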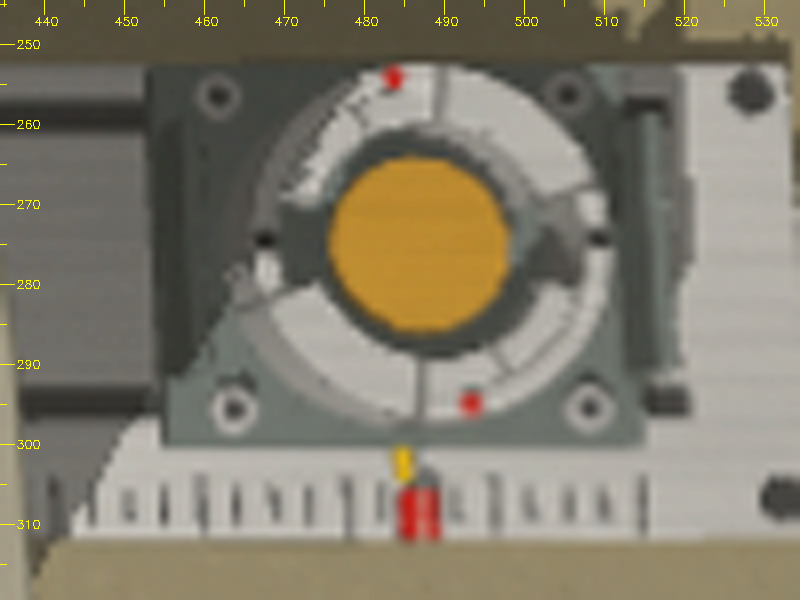

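View pics/z8.png

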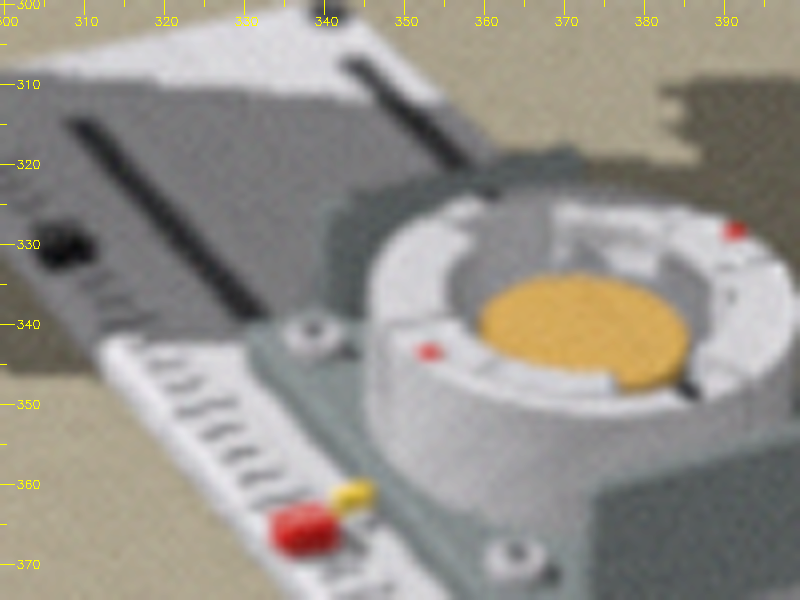

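The pointer tip is at about (485.1,304) and the white clip line at about (487.3,308), so it is still a few mm short. I'll quantify that by colour centroid and model.

```bash
cat > meas.py <<'E'
from geo import *
import sys
np.set_printoptions(precision=4,suppress=True)
def cent(im,box,kind):
    x0,y0,x1,y1=box;c=im[y0:y1,x0:x1,::-1].astype(float);r,g,b=c[...,0],c[...,1],c[...,2]
    if kind=="red": w=np.clip(r-np.maximum(g,b)-40,0,None)
    if kind=="yel": w=np.clip(np.minimum(r,g)-b-60,0,None)
    yy,xx=np.mgrid[y0:y1,x0:x1];return np.array([(w*xx).sum(),(w*yy).sum()])/w.sum(),w.sum()
yaw=np.radians(-1.2);R=rz(yaw)
def loc(P):return (P-[.4903,-.2575,0])@R
if __name__=="__main__":
    for tag in sys.argv[1:]:
        im=cv2.imread(f"pics/top{tag}.png")
        bx={"0":(452,298,468,308)}.get(tag,(480,299,492,306))
        yc,_=cent(im,bx,"yel"); rc,_=cent(im,(480,304,494,315),"red"); 
        x0,y0=rc.round().astype(int)
        print(tag,"yellow",yc,"red",rc,"loc y",loc(ray("top",[yc],.018))[0],loc(ray("top",[rc],.02))[0])
        row=im[307:311,478:496].astype(int).mean(0);print(row[:,1].round(),row[:,2].round())
E
python3 meas.py 0 2
```

```text
0 yellow [458.3333 302.9707] red [486.6719 308.7223] loc y [-0.0584  0.0044  0.018 ] [-0.0708 -0.0562  0.02  ]
[ 88. 110. 124. 125.  96. 112.  83.  37.  28.  67.  54.  41. 100. 101.
 103. 122. 126. 125.] [ 90. 112. 127. 128.  99. 113. 107. 122. 133. 133. 131. 107. 114. 103.
 105. 124. 128. 128.]
2 yellow [485.     302.6667] red [486.6573 308.7283] loc y [-0.0575 -0.0538  0.018 ] [-0.0708 -0.0561  0.02  ]
[ 85. 106. 122. 121.  94. 108.  82.  36.  26.  66.  53.  40.  97.  98.
 100. 119. 122. 122.] [ 87. 109. 124. 124.  96. 110. 105. 120. 130. 130. 128. 104. 110. 100.
 102. 121. 124. 124.]
```

The pointer needs another 3.6 mm or so in -y, so I'm pushing to that now.

```bash
python3 - <<'E'
from h import *
p=np.array([.4933,-.1778,.036])
a=p-.046*ys; b=a.copy(); b[2]=.13
move_pose(b,q(-1.2)); movel(a,v=.15)
movel(p-.0562*ys,v=.05)
movel(p-.0617*ys,v=.02)
t=get_tcp_pos();print(get_time(),t,get_ft_force())
movel(a,v=.06); movel(b,v=.2)
move_pose([.40,-.02,.28],q(-40)); command_gripper(1.0)
snap("3"); print(get_time())
E
python3 meas.py 3
python3 -c "
from zoom import zoom
zoom('pics/top3.png','pics/z9.png',465,285,505,315,18)
zoom('pics/side3.png','pics/z10.png',310,340,370,380,12)"
```

```text
12.9333 [ 0.492  -0.2394  0.036 ] [0.2686 3.4697 2.7735]
16.4833
3 yellow [486.9578 302.759 ] red [486.6657 308.7314] loc y [-0.0577 -0.058   0.018 ] [-0.0708 -0.0562  0.02  ]
[ 85. 107. 121. 121.  94. 108.  81.  35.  26.  64.  53.  40.  97.  97.
 100. 119. 121. 122.] [ 86. 109. 123. 124.  96. 109. 104. 118. 129. 129. 128. 104. 110.  99.
 102. 121. 124. 124.]
```

View pics/z9.png

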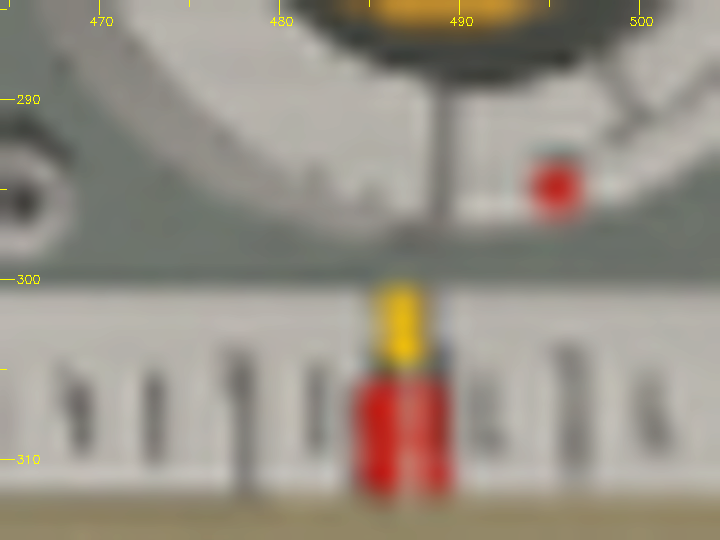

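View pics/z10.png

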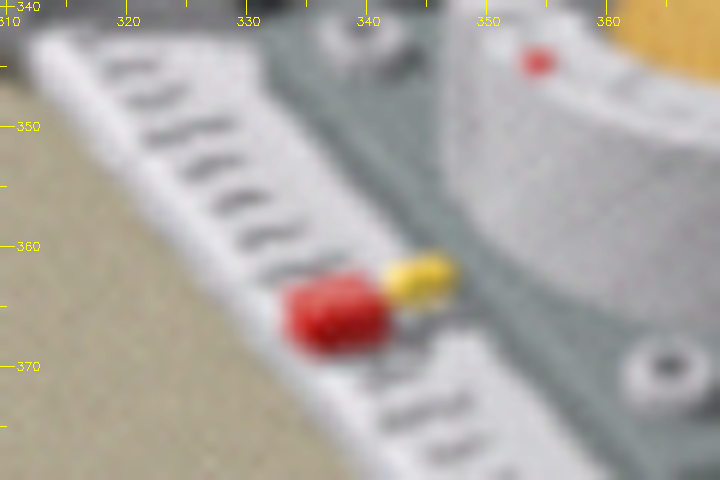

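The pointer (487.0) and the white line (487.3) now agree to within about 0.5 mm once projected along the rail. Next I grasp the lamp.

```bash
python3 - <<'E'
from h import *
L=np.array([.4372,.2402,.22])
print(inverse_kinematics(L,q(-84.5)))
move_pose(L,q(-84.5)); print(get_time(),get_grip_width())
L[2]=.10; movel(L,v=.2)
snap("4")
L[2]=.079; print(movel(L,v=.06,until_force=6))
command_gripper(0.0)
print(get_time(),get_tcp_pos(),get_grip_width(),get_ft_force())
snap("5")
E
python3 -c "
from zoom import zoom
zoom('pics/side5.png','pics/z11.png',190,150,320,290,5)
zoom('pics/top5.png','pics/z12.png',170,230,320,340,5)"
```

```text
[ 0.4785  0.2414  1.9065 -0.      0.9936  1.9533]
17.6917 1.0042640278698005
False
20.1667 [0.4372 0.2401 0.079 ] 0.16276983301319792 [-0.2125 -0.3482 -0.7794]
```

View pics/z11.png

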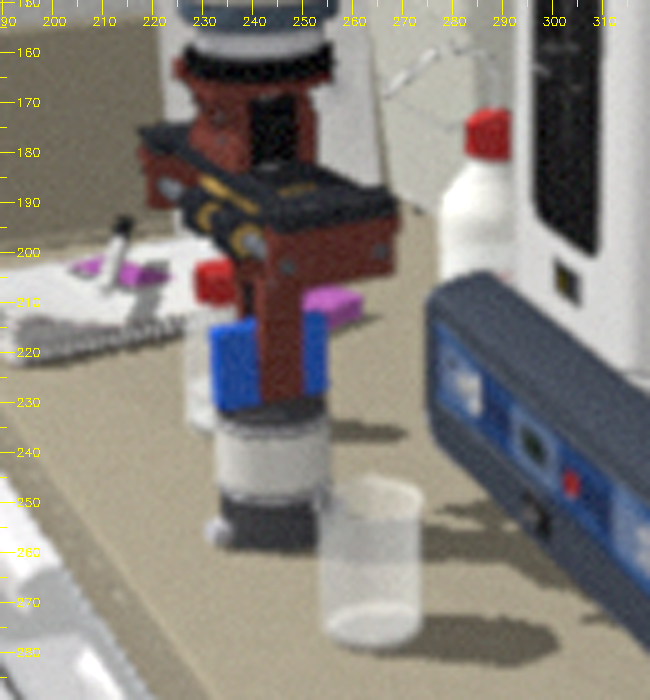

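View pics/z12.png

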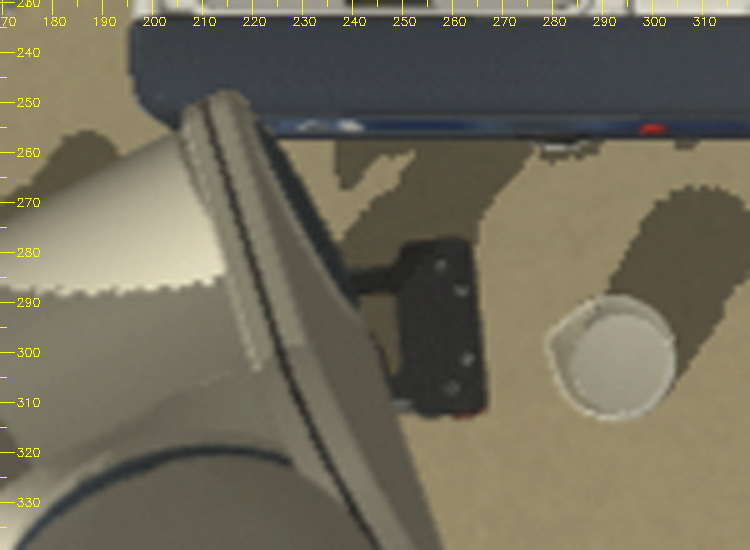

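```bash
python3 - <<'E'
from zoom import zoom
zoom('pics/side5.png','pics/z13.png',224,190,264,240,14)
from h import *
t=np.array(get_tcp_pos()); a=np.radians(5.5); lx=np.array([np.cos(a),np.sin(a),0]); ly=np.array([-lx[1],lx[0],0])
for dx in(-.031,.031):
  for z in(.076,.118): print("wing front",dx,z,proj("side",[.4372,.2402,0]+dx*lx-.007*ly+[0,0,z]))
for dx in(-.01,.01):
  for yy in (-.007,-.0205): print("finger",dx,yy,proj("side",[.4372,.2402,.079]+dx*lx+yy*ly))
E
```

```text
wing front -0.031 0.076 [[233.8394 233.1422]]
wing front -0.031 0.118 [[233.1101 217.4604]]
wing front 0.031 0.076 [[256.0953 228.7741]]
wing front 0.031 0.118 [[255.6257 213.3549]]
finger -0.01 -0.007 [[241.4261 230.5404]]
finger -0.01 -0.0205 [[243.6205 232.2316]]
finger 0.01 -0.007 [[248.6112 229.1373]]
finger 0.01 -0.0205 [[250.8479 230.807 ]]
```

View pics/z13.png

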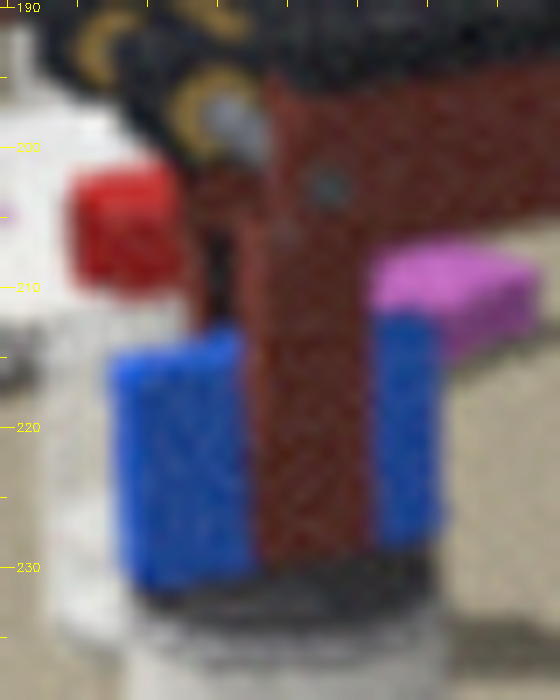

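The wing and finger offsets from the model are the same (about -1 px), so the lamp is centred in the grip to about 0.5 mm and that offset is side-camera bias. Now I'll refine the socket position from image 3.

```bash
python3 - <<'E'
from meas import *
for tag in "3":
    t=cv2.imread("pics/top3.png");s=cv2.imread("pics/side3.png")
    a=cent(t,(480,250,490,259),"red")[0];b=cent(t,(490,291,500,299),"red")[0]
    A=ray("top",[a,b],.057);print("top dots",a,b,A,A.mean(0),np.degrees(np.arctan2(*(A[0]-A[1])[[1,0]])))
    y=cent(t,(470,258,510,292),"yel")[0];print("top brass",y,ray("top",[y],.047))
    hsv=cv2.cvtColor(s,cv2.COLOR_BGR2HSV)
    m=((hsv[...,0]<8)|(hsv[...,0]>172))&(hsv[...,1]>110)&(hsv[...,2]>110)
    n,l,st,c=cv2.connectedComponentsWithStats(m.astype(np.uint8)[320:380,320:410])
    print(st[1:,4],c[1:]+[320,320])
E
```

```text
top dots [485.6923 254.2051] [495.4875 295.0188] [[ 0.5332 -0.3077  0.057 ]
 [ 0.4453 -0.3221  0.057 ]] [ 0.4893 -0.3149  0.057 ] 9.333364376736402
top brass [486.6029 277.1471] [[ 0.4847 -0.309   0.047 ]]
[ 3  1 25] [[392.3333 329.6667]
 [354.     345.    ]
 [337.08   365.04  ]]
```

```bash
python3 - <<'E'
from meas import *
s=cv2.imread("pics/side3.png")
a=cent(s,(389,326,397,334),"red");b=cent(s,(350,341,358,349),"red");print(a,b)
A=ray("side",[a[0],b[0]],.057);print(A,A.mean(0),A.mean(0)-[.0014,.0035,0])
t=cv2.imread("pics/top3.png")
g=t[270:281,462:516].astype(float).mean(2);print(g[2:8,3:9].round(),g[2:8,43:51].round())
E
```

```text
(array([392.4886, 329.4318]), np.float64(88.0)) (array([354.3261, 344.8261]), np.float64(46.0))
[[ 0.537  -0.3032  0.057 ]
 [ 0.4481 -0.3184  0.057 ]] [ 0.4926 -0.3108  0.057 ] [ 0.4912 -0.3143  0.057 ]
[[ 49.  50.  49.  59.  67.  98.]
 [ 51.  50.  49.  59.  57.  84.]
 [ 51.  49.  50.  49.  34.  39.]
 [ 49.  49.  50.  62.  33.  24.]
 [ 49.  50.  66.  81.  82.  97.]
 [ 67.  70.  72.  79. 110. 112.]] [[ 77.  79.  78.  77.  90. 111. 116.  91.]
 [ 56.  68.  76.  75.  79.  84.  78.  70.]
 [ 48.  54.  65.  73.  74.  60.  37.  43.]
 [ 48.  50.  62.  71.  70.  67.  50.  37.]
 [ 48.  51.  53.  62.  68.  91. 110.  95.]
 [ 48.  51.  51.  58.  66.  95. 119. 107.]]
```

The socket is estimated at (0.4906,-0.3141), from top dots, bias-corrected side dots and plate contact, which agree to about 1 mm. Next: lift, carry the lamp via a waypoint clear of the tower, and hover over the socket.

```bash
python3 - <<'E'
from h import *
movel([.4372,.2402,.20],v=.2)
print("lift",get_time(),get_ft_force(),get_grip_width())
move_pose([.41,0,.22],q(-70))
S=[.4906,-.3141]
move_pose([*S,.20],q(-.9)); movel([*S,.150],v=.1)
wait(.3)
print(get_time(),get_tcp_pos(),get_joint_pos(),get_ft_force(),get_ft_torque(),get_grip_width())
snap("6")
x=np.array([.4906,-.3141,0])
for dz in(.071,):
  for d in(-.029,.029): print("cyl bottom edges +-x", proj("side",x+[d*.9,-d*.435,.071]))
E
python3 -c "
from zoom import zoom
zoom('pics/side6.png','pics/z14.png',300,250,440,380,6)
zoom('pics/top6.png','pics/z15.png',430,230,530,330,6)"
```

```text
lift 21.025 [-0.8046 -0.0875 -2.9451] 0.15775784386494934
24.4917 [ 0.4909 -0.3143  0.1506] [-0.59    0.4535  1.7768  0.      0.9103 -0.5742] [-0.3118  0.1256 -2.2541] [-0.1147  0.0633 -0.0107] 0.16271080917574648
cyl bottom edges +-x [[358.0474 331.2827]]
cyl bottom edges +-x [[390.5723 331.4616]]
```

View pics/z14.png

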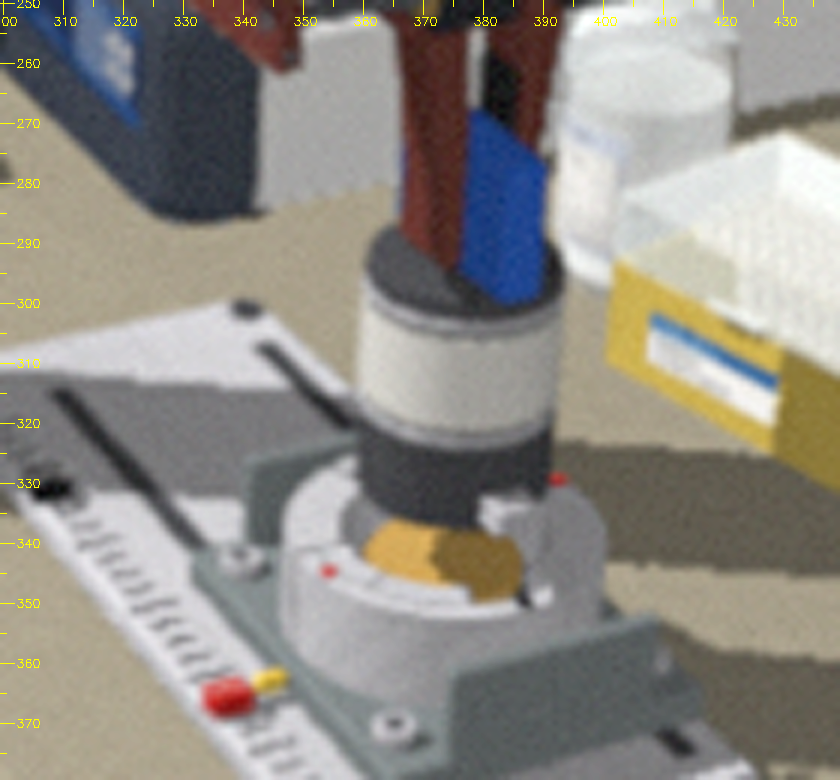

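View pics/z15.png

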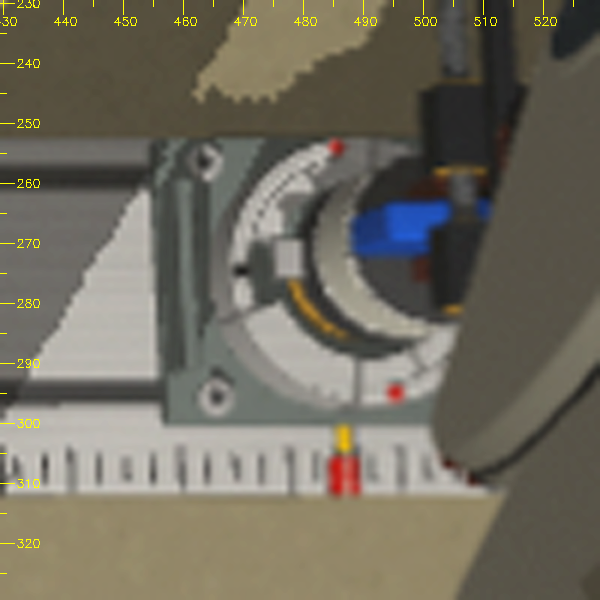

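```bash
python3 - <<'E'
from meas import *
C=np.array([.4909,-.3143,0]); a=np.radians(-.9); ex=np.array([np.cos(a),np.sin(a),0]); ey=np.array([-ex[1],ex[0],0]); z0=.1506-.079
P=lambda x,y,z:C+x*ex+y*ey+[0,0,z]
print("top: lug tip edges",proj("top",[P(.007,.038,z0+.012),P(-.007,.038,z0+.012),P(-.007,.038,z0+.004)]))
print("wing top end +y corners",proj("top",[P(.007,.031,z0+.118),P(-.007,.031,z0+.118)]))
print("top: black dots?",proj("top",[P(0,.0445,.057)]),"red dots (80)",proj("top",[P(.0445*np.sin(np.radians(80)),.0445*np.cos(np.radians(80)),.057),P(-.0445*np.sin(np.radians(80)),-.0445*np.cos(np.radians(80)),.057)]))
th=np.linspace(0,2*np.pi,361)
def ring(cam,r,z): 
    p=proj(cam,np.array([P(r*np.cos(t),r*np.sin(t),z) for t in th])); return p[:,0].min(),p[:,0].max(),p[:,1].min(),p[:,1].max()
print("side cyl bottom",ring("side",.029,z0),"cyl top",ring("side",.029,z0+.076),"ring rim",ring("side",.048,.057))
print("top ring",ring("top",.048,.057),"cyl top in top",ring("top",.029,z0+.076))
print("side lug -y tip",proj("side",[P(.007,-.038,z0+.004),P(-.007,-.038,z0+.004),P(.007,-.038,z0+.012),P(-.007,-.038,z0+.012)]))
print("side red dots",proj("side",[P(.0445*np.sin(np.radians(80)),.0445*np.cos(np.radians(80)),.057),P(-.0445*np.sin(np.radians(80)),-.0445*np.cos(np.radians(80)),.057)]))
E
python3 -c "
from zoom import zoom
zoom('pics/side6.png','pics/z16.png',340,280,405,360,10)
zoom('pics/top6.png','pics/z17.png',458,245,508,302,14)"
```

```text
top: lug tip edges [[475.58   269.0118]
 [475.9329 275.6688]
 [474.9033 276.0764]]
wing top end +y corners [[494.2849 262.3949]
 [494.7157 269.6912]]
top: black dots? [[469.3468 273.7489]] red dots (80) [[485.45   253.4528]
 [495.0636 294.2444]]
side cyl bottom (np.float64(358.2238927877343), np.float64(390.91655842452724), np.float64(322.7558124020188), np.float64(339.90870524969)) cyl top (np.float64(360.0643526037567), np.float64(393.8255063471803), np.float64(285.5224646471824), np.float64(301.2003538111021)) ring rim (np.float64(347.2495008431775), np.float64(401.0458098309765), np.float64(324.3109702410188), np.float64(353.14597896805697))
top ring (np.float64(467.67894642517933), np.float64(512.8198073486252), np.float64(251.52693561503756), np.float64(296.2209632018591)) cyl top in top (np.float64(489.04387943576705), np.float64(518.5560794002957), np.float64(254.145248914273), np.float64(283.2806081512247))
side lug -y tip [[389.2641 338.7762]
 [382.2838 340.5933]
 [389.5711 334.8099]
 [382.5685 336.61  ]]
side red dots [[392.7135 330.7467]
 [354.5559 345.8109]]
```

View pics/z16.png

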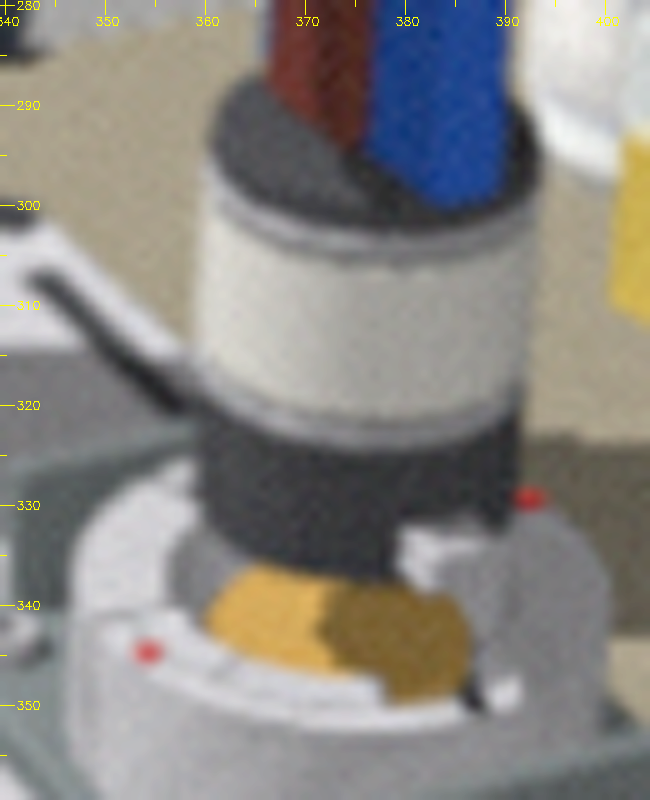

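View pics/z17.png

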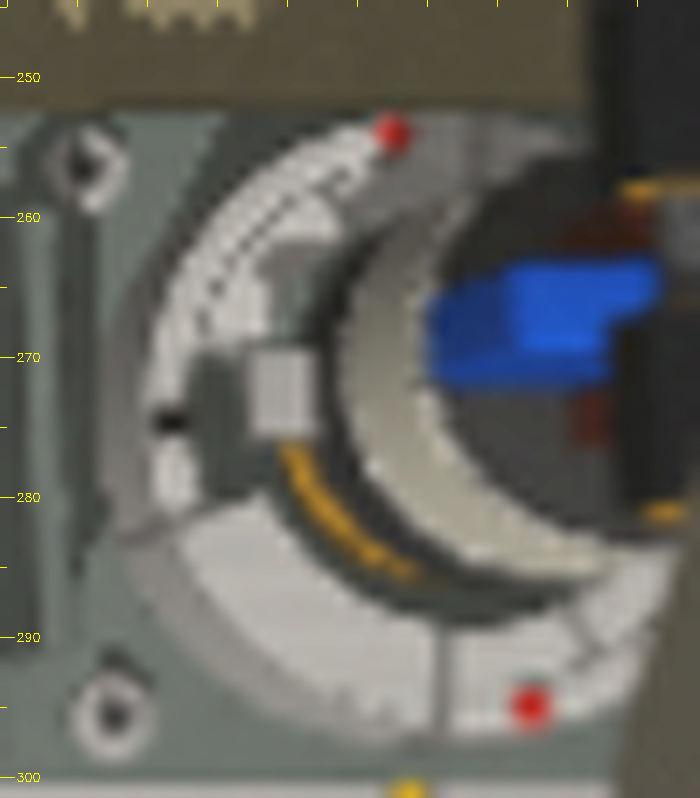

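Relative to the socket dots the lamp sits about 0.8 mm too far in +x and about 0.5 mm in +y, with the lug lined up with the gap. I'll shift to (0.4900,-0.3147) and go down in guarded steps.

```bash
python3 - <<'E'
from h import *
S=[.4900,-.3147]
movel([*S,.150],v=.05); wait(.1); f0=np.array(get_ft_force()); print("f0",f0)
for u in (.058,.053,.050,.0475,.044):
    z=u+.079
    hit=movel([*S,z],v=.05,until_force=7); 
    print(u,hit,round(get_time(),2),get_tcp_pos(),np.array(get_ft_force())-f0,get_grip_width())
    if hit: break
snap("7")
E
python3 -c "
from zoom import zoom
zoom('pics/side7.png','pics/z18.png',320,270,410,380,7)
zoom('pics/top7.png','pics/z19.png',448,245,508,315,11)"
```

```text
f0 [ 0.2733 -0.0468 -2.0034]
0.058 False 25.35 [ 0.4897 -0.3145  0.1364] [-0.6818 -0.39    0.1494] 0.16028670054970046
0.053 False 25.6 [ 0.4898 -0.3146  0.1317] [ 0.1994  0.0952 -0.2007] 0.15570443734441408
0.05 False 25.85 [ 0.4899 -0.3146  0.1289] [ 0.4491  0.2327 -0.484 ] 0.15559876764502728
0.0475 False 26.1 [ 0.4899 -0.3146  0.1264] [-0.4732 -0.687  -0.5012] 0.15993654274856042
0.044 False 26.35 [ 0.4903 -0.3149  0.1232] [0.1675 0.0921 2.8675] 0.16032958859282243
```

View pics/z18.png

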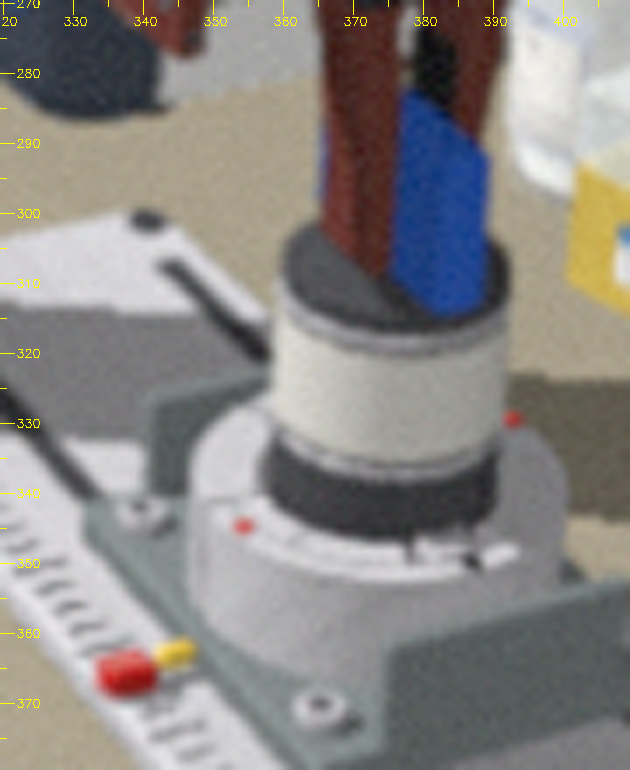

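View pics/z19.png

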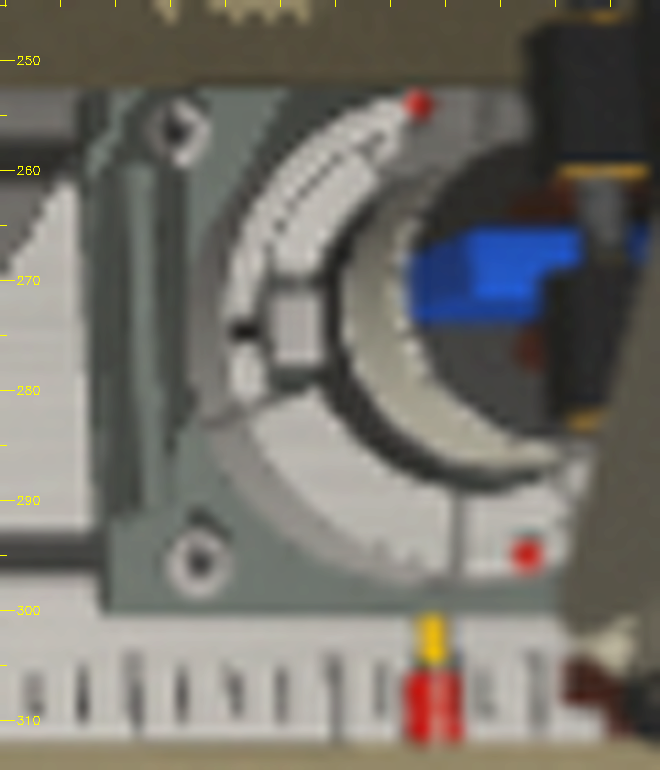

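The lug sits centred in the gap and the spring has just been touched (2.9 N, lateral forces about 0). Now I press down to 4.5 mm above the floor.

```bash
python3 - <<'E'
from h import *
S=[.4900,-.3147]; f0=np.array([.27,-.05,-2.0])
for u in (.039,.034,.0295):
    hit=movel([*S,u+.079],v=.04,until_force=12)
    t=get_tcp_pos()
    print(u,hit,round(get_time(),2),t,np.array(get_ft_force())-f0,get_ft_torque(),get_grip_width(),"exp",2.6+375*(.047-(t[2]-.079)))
wait(.15);print(np.array(get_ft_force())-f0,get_tcp_pos())
snap("8")
E
python3 -c "
from zoom import zoom
zoom('pics/side8.png','pics/z20.png',320,270,410,380,7)"
```

```text
0.039 False 26.73 [ 0.4904 -0.3149  0.1181] [ 0.6773 -0.6118  5.3921] [-0.2042 -0.1219  0.0071] 0.15915037022953746 exp 5.561620850522493
0.034 False 27.0 [ 0.4904 -0.315   0.1132] [ 0.6312 -0.3455  5.6263] [-0.2342 -0.1932 -0.0244] 0.15714765497497754 exp 7.390597207563506
0.0295 False 27.26 [ 0.4904 -0.315   0.1089] [ 1.0539 -0.5397  7.433 ] [-0.1584 -0.0712  0.0021] 0.1563867940887505 exp 9.003821922806686
[0.7399 0.4991 8.4325] [ 0.4904 -0.315   0.1091]
```

View pics/z20.png

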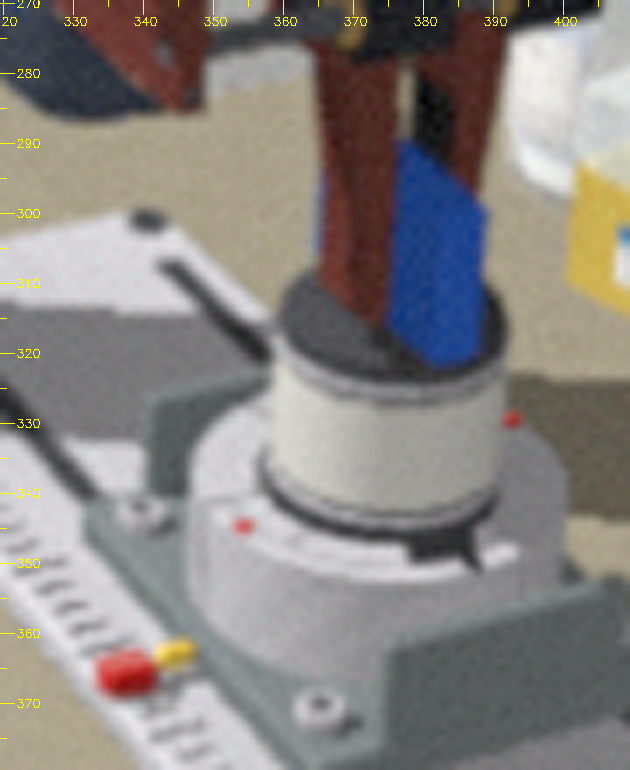

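Depth and spring force are consistent: read-back puts the underside about 5 mm above the floor with about 8.4 N. I'll press 1.5 mm more and then turn clockwise with joint 6, watching force and torque.

```bash
python3 - <<'E'
from h import *
f0=np.array([.27,-.05,-2.0])
movel([.4900,-.3147,.1070],v=.03,until_force=10); wait(.1)
print(round(get_time(),2),get_tcp_pos(),np.array(get_ft_force())-f0,get_ft_torque())
j0=np.array(get_joint_pos()); 
for d in (5,20,40,60,75):
    j=j0.copy(); j[5]+=np.radians(d); movej(j)
    fs=np.mean([get_ft_force() for _ in range(3)],0)-f0
    print(d,round(get_time(),2),get_tcp_pos(),fs,get_ft_torque(),get_grip_width(),np.degrees(get_joint_pos()[5]-j0[5]))
    if abs(get_ft_torque()[2])>1.2 or np.hypot(*fs[:2])>6: print("STOP");break
snap("9"); np.save("j0.npy",j0)
E
python3 -c "
from zoom import zoom
zoom('pics/side9.png','pics/z21.png',320,270,410,380,7)
zoom('pics/top9.png','pics/z22.png',448,245,518,315,10)"
```

```text
27.86 [ 0.4904 -0.315   0.1077] [-0.2275  0.2317  8.9337] [-0.1845 -0.0246 -0.0294]
5 28.11 [ 0.4905 -0.3151  0.1082] [-0.0385 -1.5196  8.0827] [-0.084   0.1189 -0.1191] 0.1571983392060981 5.032263239589113
20 28.47 [ 0.4906 -0.3151  0.1082] [-0.4539  0.3349  8.6363] [-0.1702  0.1276 -0.0542] 0.16002041349396004 20.030653344161205
40 28.89 [ 0.4906 -0.3152  0.1082] [ 1.1666 -0.3709  8.3595] [-0.177   0.1649 -0.0192] 0.1594212984502636 40.02331967486194
60 29.32 [ 0.4906 -0.3152  0.1083] [-0.1066 -0.3427  9.1639] [-0.2059  0.2641 -0.0459] 0.15302283074148085 60.023162343076336
75 29.68 [ 0.4906 -0.3152  0.1083] [-0.1819 -0.2343  9.113 ] [-0.1965  0.2606 -0.0168] 0.156697054977571 75.02860437781642
```

View pics/z21.png

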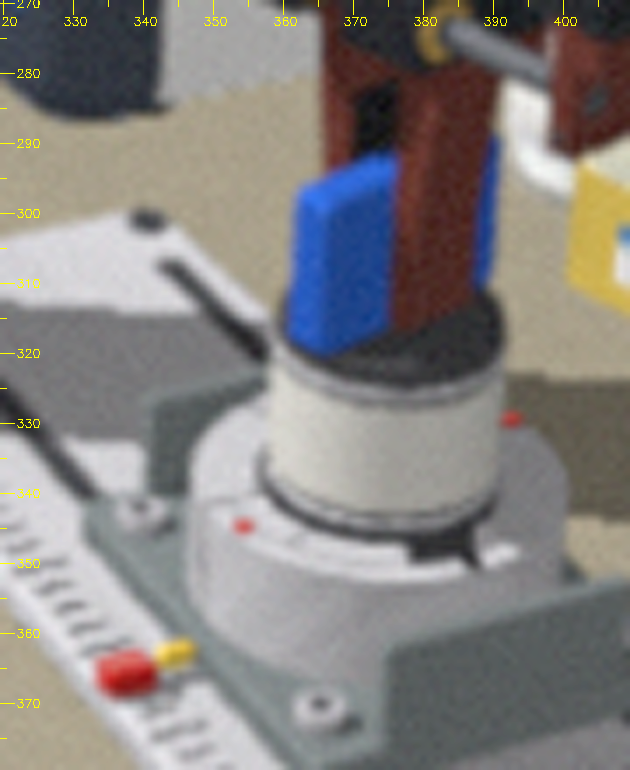

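View pics/z22.png

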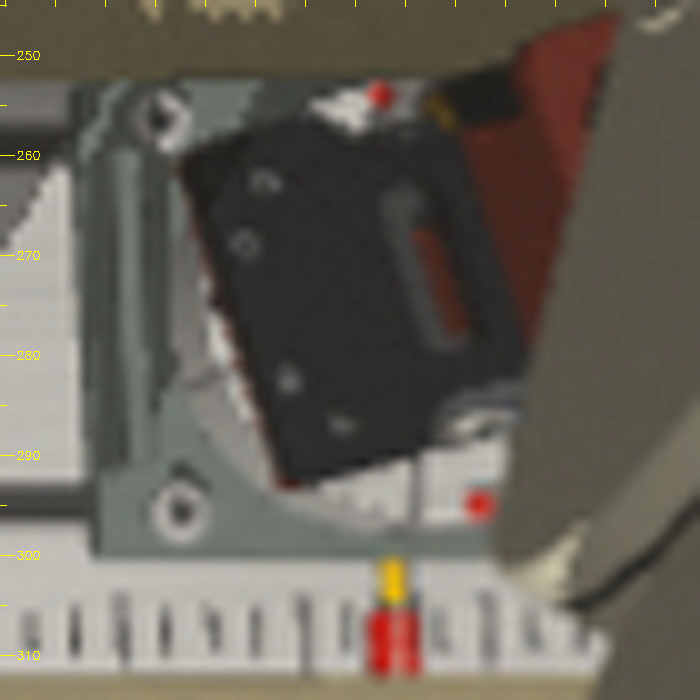

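It turned freely to 75° and the pointer hasn't moved. I continue in small steps to feel for the stop.

```bash
python3 - <<'E'
from h import *
f0=np.array([.27,-.05,-2.0]); j0=np.load("j0.npy")
for d in (78,80,81.5,83,84,85,86,87):
    j=j0.copy(); j[5]+=np.radians(d); movej(j); wait(.05)
    fs=np.mean([get_ft_force() for _ in range(3)],0)-f0; tz=np.mean([get_ft_torque()[2] for _ in range(4)])
    print(d,round(get_time(),2),get_tcp_pos(),fs,round(tz,3),get_effort()[5],np.degrees(get_joint_pos()[5]-j0[5]))
    if abs(tz)>.35 : print("STOP");break
E
```

```text
78 30.07 [ 0.4906 -0.3152  0.1083] [-0.6414 -0.4981  8.8823] -0.055 -0.02842224610503763 78.00679879207932
80 30.38 [ 0.4906 -0.3153  0.1083] [-0.1216  0.1229  8.8605] -0.061 -0.038813300197944045 80.00699545856511
81.5 30.68 [ 0.4905 -0.3153  0.1082] [-0.2188 -0.3842  8.4645] -0.061 -0.01674249186180532 81.50482587409375
83 30.98 [ 0.4905 -0.3153  0.1083] [-0.2723 -0.8381  8.7189] 0.03 0.010991351155098528 82.99984700246833
84 31.27 [ 0.4905 -0.3155  0.1083] [-0.9555 -0.6381  8.2729] 0.298 0.2972628269344568 83.97633227920768
85 31.57 [ 0.4906 -0.3155  0.1083] [-0.7634 -0.7166  8.8672] 0.627 0.5941604822874069 84.94611168214023
STOP
```

I can feel the stop at about 83.5°. The lock lies about 4° before it, so I back off to 80.5°, ease up gripped to feel the notch, then release.

```bash
python3 - <<'E'
from h import *
f0=np.array([.27,-.05,-2.0]); j0=np.load("j0.npy")
j=j0.copy(); j[5]+=np.radians(80.3); movej(j); wait(.05)
t0=np.array(get_tcp_pos()); print(t0,np.array(get_ft_force())-f0,get_ft_torque())
for dz in (.003,.0055,.0075):
    hit=movel([.4903,-.3151,.1075+dz],v=.03,until_force=8)
    wait(.05);print(dz,hit,round(get_time(),2),get_tcp_pos(),np.mean([get_ft_force() for _ in range(4)],0)-f0,get_ft_torque())
    if hit:break
snap("10")
E
python3 -c "
from zoom import zoom
zoom('pics/side10.png','pics/z23.png',320,270,410,380,7)"
```

```text
[ 0.4905 -0.3153  0.1082] [-0.8036 -0.8954  7.7091] [-0.1333  0.3138  0.0676]
0.003 False 32.17 [ 0.4905 -0.3153  0.111 ] [0.4476 0.3176 7.4807] [-0.0453  0.1374  0.0158]
0.0055 False 32.48 [ 0.4905 -0.3153  0.1134] [0.0706 0.0463 6.8445] [-0.1617  0.0753 -0.0139]
0.0075 False 32.77 [ 0.4904 -0.3152  0.1151] [ 0.961  -0.9842  5.9293] [-0.3452 -0.0754  0.0289]
```

View pics/z23.png

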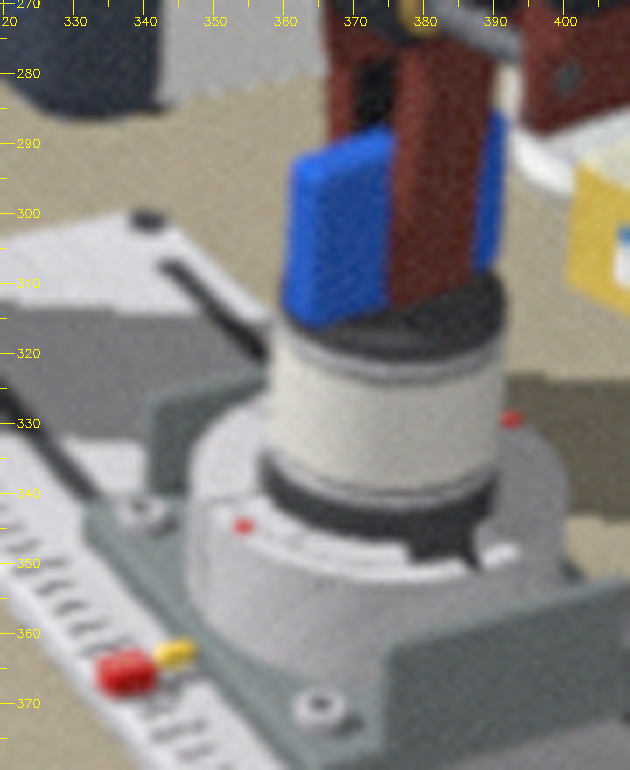

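It rose past 8 mm with only the spring force, so the lugs are in the notches. Releasing and retracting.

```bash
python3 - <<'E'
from h import *
command_gripper(0.8)
print(get_time(),get_ft_force(),get_grip_width())
t=np.array(get_tcp_pos()); movel([t[0],t[1],.23],v=.15)
move_pose([.38,.0,.30],q(-60)); wait(.2)
snap("11"); print(get_time())
E
python3 meas.py 11
python3 -c "
from zoom import zoom
zoom('pics/side11.png','pics/z24.png',320,260,410,380,6)
zoom('pics/top11.png','pics/z25.png',448,240,538,315,8)"
```

```text
33.8583 [ 0.001   0.2803 -1.0046] 0.8028694076906822
36.3583
11 yellow [486.9706 302.7824] red [486.6521 308.7297] loc y [-0.0578 -0.0581  0.018 ] [-0.0708 -0.0561  0.02  ]
[ 84. 106. 120. 120.  93. 107.  80.  34.  24.  64.  52.  38.  96.  96.
 100. 118. 121. 120.] [ 86. 108. 123. 122.  95. 109. 103. 117. 128. 128. 126. 102. 108.  98.
 101. 120. 123. 123.]
```

View pics/z24.png

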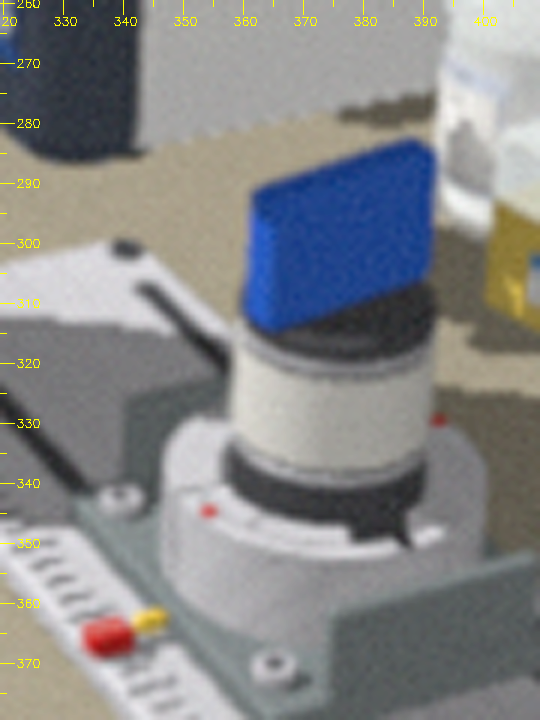

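View pics/z25.png

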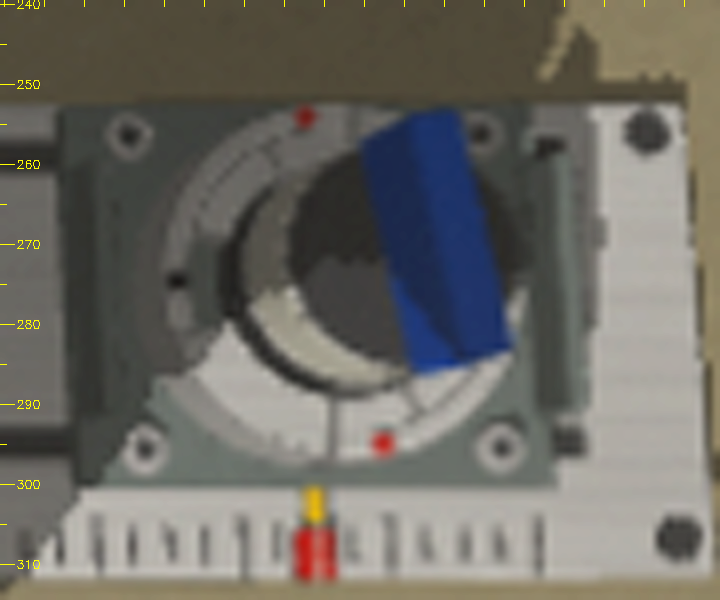

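View pics/top11.png

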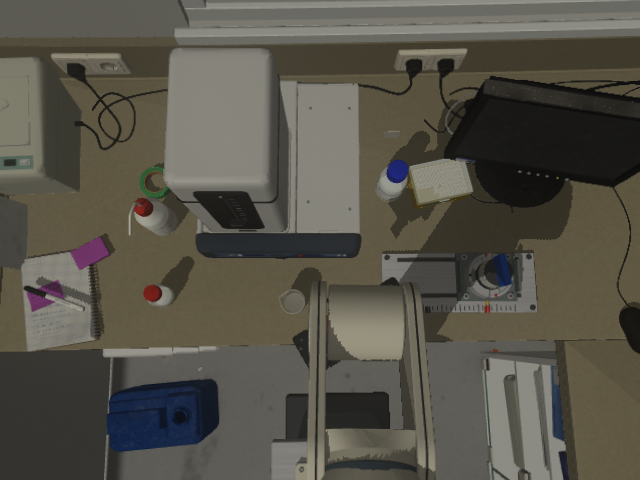

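```bash
python3 - <<'E'
from meas import *
w=ray("top",[(501.7,253.2),(508.4,284.0)],.157)
print(w,np.linalg.norm(w[0]-w[1]),w.mean(0),np.degrees(np.arctan2(*(w[0]-w[1])[[1,0]])))
C=np.array([.4902,-.3148,0])
for h in(.005,.008,.014):
    z=.025+h; a=np.radians(9); ex=np.array([np.cos(a),np.sin(a),0]);ey=np.array([-ex[1],ex[0],0])
    print(h,proj("side",[C+s*.031*ex-.007*ey+[0,0,z+zz] for s in(-1,1) for zz in(.118,.076)]).round(1).tolist())
a=cv2.imread("pics/top0.png").astype(int);b=cv2.imread("pics/top11.png").astype(int)
for n,(x,y) in dict(beaker=(292,301),red=(152,293),wash=(143,208)).items():
    A=cv2.imread("pics/top0.png",0)[y-12:y+12,x-12:x+12];B=cv2.imread("pics/top11.png",0)[y-18:y+18,x-18:x+18]
    r=cv2.matchTemplate(B,A,cv2.TM_CCOEFF_NORMED);print(n,cv2.minMaxLoc(r)[1],np.array(cv2.minMaxLoc(r)[3])-6)
    A=None
E
```

```text
[[ 0.5205 -0.3095  0.157 ]
 [ 0.4595 -0.3178  0.157 ]] 0.06152005050228111 [ 0.49   -0.3137  0.157 ] 7.810090369868824
0.005 [[365.3, 299.5], [364.2, 321.2], [392.9, 290.1], [391.4, 311.2]]
0.008 [[365.4, 297.9], [364.3, 319.7], [393.1, 288.5], [391.5, 309.7]]
0.014 [[365.6, 294.8], [364.4, 316.6], [393.3, 285.5], [391.7, 306.7]]
beaker 0.9979302287101746 [0 0]
red 0.9318894743919373 [0 0]
wash 0.9997511506080627 [0 0]
```

The wing height in the side view matches the 14 mm locked height, not 8 mm. The pointer is on the red clip's centre line and the other objects are unmoved, so I'm handing in.

```bash
python3 - <<'E'
from h import *
print(get_time(),get_qvel()); job_done()
E
```

```text
36.3583 [ 0.0047 -0.0029  0.002   0.     -0.0007  0.0011]
the job is handed in; nothing more can be done
```

The lamp is locked in the carriage socket with the pointer at the red clip. I handed the job in at 36.4 s of the 64 s allowed.

**What I did:**
- **Carriage:** I pushed it about 62 mm to -y on its end plate in two steps.
- **Fitting the lamp:** I gripped the lamp by its wing and lowered it through the gaps. I pressed it to about 4–5 mm above the socket floor, with the spring pushing back about 9 N.
- **Locking:** I turned the lamp clockwise until I felt the stop at about 83.5°, then eased back to 80.3°. I let it rise into the notches, released it and moved the arm clear.

**Last checks:**
- **Pointer:** it stands within about 0.5 mm of the red clip's white line. Turning and releasing the lamp did not move it.
- **Lamp height:** the wing in the side view fits the 14 mm locked height, not the 8 mm it would show if caught under the lip. The lamp looks upright.
- **Lamp angle:** the top view gives 7.8° for the wing, against about 9° expected. That is within my picking error.
- **Other objects:** the beaker, red-capped bottle and wash bottle show no shift in the top view. The match on the red-capped bottle was weaker (0.93, against 0.998 or better for the other two), probably because of a changed shadow.

**Disagreement:** the two cameras differed by about 4 mm on absolute positions. I settled this by touching the end plate and by comparing the lamp with the socket in the same pictures.

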